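Dead-weight check of a lock nut

TASK

Check the lock nut on the bracket with the dead weight: hang the bigger of the two steel saddle weights over the shank of the spanner that is on the nut, in the outer half of the shank towards its free jaw, and let go of it. Then reach down into the narrow gap behind the bracket's front plate, grip the hidden bolt head firmly across its flats and turn it until the loaded spanner has come up off its stop and is level. Finish still gripping the bolt head, holding it from turning so that the spanner with the weight on it stays level, and touching neither spanner nor weight; leave the small weight, the loose collar and the marker where they are.

Things in the scene. Friction and masses are not known exactly. Their poses are not given: they have to be found in the camera images.
- bracket: Fixed grey bracket; origin on the bench under the middle of the bolt head. x from nut to head, y left seen from the nut side, z up. Base plate 120 x 175 x 12 mm. Front plate at x -30 to -22 mm, 72 mm wide, round top at 156 mm. Back plate at x 24 to 32 mm, 110 mm wide, top at 151 mm. Between them a 46 mm gap, open above and at both sides. Stop post under the spanner at y -75 mm, tip at 92 mm.
- bolt_axis (a point): Fixed point of the bracket in the middle of the bolt head, on the bolt's axis, 120 mm above the bench and midway in the gap; same axes as the bracket. The bolt lies along x. To lift the spanner, the hand that grips the head turns about this axis so that its top leans to the bracket's +y.
- bolt (a joint): Angle (rad) of bolt, head, lock nut and spanner, which turn as one: -0.28 = spanner resting on its stop, free end low (start); 0 = level; positive = free end higher; limit 0.5. The bolt turns easily in the bracket; the loaded spanner pulls it back to the stop with about 0.37 N m.
- bolt_head: Dark hexagon bolt head in the gap, 30 mm across flats, 12 mm thick along x, 16 mm from the front plate (round sleeve of 28 mm diameter between) and 18 mm from the back plate. Origin at its middle, x along the bolt. One pair of flats faces its own +-y; these are upright, facing the bracket's +-y, while the spanner rests on its stop.
- spanner: Open-ended spanner, 6 mm thick, on edge in front of the front plate, mid-thickness at bracket x -38 mm, reaching 218 mm from the bolt axis to the bracket's -y (right). Shank 13 mm high as far as 180 mm from the axis, then the free jaw, 30 mm high. Origin at mid-length, 104 mm from the axis; y towards the free jaw; z through the thickness (0 to 6 mm); x across the shank.
- hang (a point): Point on the upper edge of the spanner's shank, mid-thickness, 159 mm from the bolt axis (21 mm short of the free jaw): a good place for the middle of the weight. Moves with the spanner.
- big_weight_centre (a point): Middle of the bigger saddle weight: steel inverted U, 34 mm across the legs (its x), 24 mm along its y, 50 mm high, about 0.17 kg, standing on its legs on the bench. Slot between the legs 20 mm wide and 38 mm deep, open below and at both y ends. This point is 25 mm above the feet, 13 mm below the slot's top. Grip it across the legs, along its x.
- big_weight: The bigger saddle weight itself; origin at the middle of its underside, axes as for its centre.
- small_weight_centre (a point): Middle of the smaller saddle weight, not used: same shape, 34 x 18 x 32 mm high, standing on the bench.
- collar: Loose grey flanged collar, 60 mm across, 22 mm high, on the bench; origin at the middle of its underside. To be left alone.
- marker: Loose white marker pen with a blue cap, 136 mm long, 16 mm thick, lying on the bench. To be left alone.
There are look-alikes about, which are no part of the job. Leave any yellow look-alike of the big_weight alone.

How it is judged:
By the outcome, as a careful person would: the job done as asked, in the order asked, and still so for the second after the job is handed in, while the arm keeps its last pose, push and grip.
It also fails if it takes over 51 s, if anything falls off the work surface, if the arm or the gripper's body presses on something with over 40 N, if the wrist force passes 120 N, or if a joint passes its speed limit or range.

ROBOT

A 7-joint arm with a two-finger parallel gripper is mounted at the origin on a cart in front of the work surface, level with it; the furniture and walls round the work are solid. World frame = base frame: x ahead of the robot, y to its left, z up, the work surface at z = 0. Lengths are in mm, angles in rad, forces in N, time in s.
With the tool pointing down it reaches from about 375 to 925 mm from the base axis. Payload 3.1 kg.
Tool frame: the origin (TCP) lies at the very end of the fingers, on their centre line; the grasp point (between the pads) lies 19 mm behind it; z points along the fingers, y is the line along which they close (so a half turn about z gives the same grasp; the last joint's range is limited). The gripper opens to 85 mm and grips with 20 to 120 N. Pads are 22 mm wide; open, the fingers measure 114 mm over their backs; the gripper's body (76 mm by 85 mm) begins 54 mm behind the grasp point. The pads swing forward as they close: fully open they stand 13 mm farther back than shut.
Start: joints at [-1.33, 0.383, 0.044, 1.598, -0.018, 1.161, -0.05], TCP at [216.009, 613.061, 231.269] pointing down, gripper open.
Joint ranges: [-2.61, 2.61], [-0.41, 2.15], [-1.48, 1.57], [0, 2.5], [-1.57, 4.71], [0.05, 1.97], [-2.85, 2.85]. Speed limits (rad/s): [2.79, 2.79, 3.14, 3.14, 3.14, 3.14, 3.14].

INTERFACE

Orientations are given as [roll, pitch, yaw] about the fixed x, y, z axes, in that order (R = Rz(yaw) Ry(pitch) Rx(roll)).
In Python, from cell import * gives the robot as it stands. The module is installed in compiled form; this text tells all that it offers.
- The arm moves only by the tool send_rows, never from a script. Its argument "increments" is a list that holds one entry, the list of rows, each a list of 5 numbers: the opening, from 0 (shut) to 1 (fully open), then the shift along the world's x, y, z in mm, then the turn about the world's z in degrees. A call has 1 to 12 rows; each row shifts and turns the commanded pose from where the row before left it; what a row does not reach is not made up. A row lasts 1/12 s, in which the tool goes at most 41.7 mm and 7.16 degrees, less where a joint would pass 70% of its speed; a pose out of reach is approached as far as the arm can. A call with a gripper value outside its range is refused whole. The fingers move at their own pace and stop on an object; "grip_force" is the grip in N (left out, the last holds). Time passes only in rows, so rows that do not move let the fingers close. It gives the time, the measured TCP pose, the force, the opening and the grip force at its end, in the units of the state.
- get_obs(): the state, without advancing time (a new reading comes with each control period).
- capture(name): name is "scene" or "top"; returns the picture (480x640x3 uint8, red, green, blue); there is no depth.
- calibration(name): a dict with "fovy" (degrees; the focal length in pixels is half the picture's height over the tangent of half this angle, whatever the lens; pixels are square), "cx", "cy" (the principal point, pixels), "dist_coeffs" ([k1, k2, p1, p2, k3] as OpenCV has them; the pictures are not rectified), "rvec" (rotation vector, rad) and "tvec" (3), from world to camera coordinates, as OpenCV has them. Camera axes: x right, y down, z forward; pixel columns grow to the right and rows downward; lengths in mm; the calibration is good to about 2 mm. A picture is of the moment at which its call begins. calibration takes no time and is no camera call.
- job_done(): hands the job in; it is judged then, once.
The state is a dict: "clock": time; "joints": joint angles; "joint_vel": joint speeds; "effort": joint torques, N m; "position": TCP position; "tool_rot": TCP orientation; "wrist_force": force on the tool from outside, world axes, zero at the start; "torque": the same for the moment, N m; "grip_width": finger opening in mm; "finger_force": force on a finger pad.
Only numpy, scipy, OpenCV 4.12 (cv2) and the standard library are available. Lean on these libraries where they do the work, as an engineer would, in place of code of your own. Each camera call takes 0.05 s, during which the arm holds its last target. There are 200 camera calls.

## Working session

There is one attempt and no reset: what is moved stays moved. The work goes in short steps, Python scripts to look and compute and a tool call to move; the robot and the scene stay as the last step left them, time stands still between calls to the robot, and variables do not carry over. Pictures are saved under pics/ and viewed, at most 10 in all, crops included, and the job is handed in when it is done.

Besides the shell and the picture viewer there is one more tool, called after ">>>" as name(argument=value, ...) on one line, values as JSON. send_rows: Moves the arm, as the interface text tells. Its arguments: {"type":"object","properties":{"increments":{"type":"array","items":{"type":"array","items":{"type":"array","items":{"type":"number"}}}},"grip_force":{"type":"number"}},"required":["increments"]}

```bash
mkdir -p pics
python3 - <<'E'
from cell import *
import cv2
for n in("scene","top"):
    im=capture(n); cv2.imwrite(f"pics/{n}0.png",im[:,:,::-1]); print(n,calibration(n))
print(get_obs())
E
```

```text
scene {'fovy': 43.613477219876586, 'cx': 327.1727165214375, 'cy': 242.28931288973007, 'dist_coeffs': array([-0.12357692,  0.        ,  0.        ,  0.        ,  0.        ]), 'rvec': array([ 1.9502176 , -0.47579825,  0.30899482]), 'tvec': array([-462.56300754,  167.83830041, 1013.73036012])}
top {'fovy': 43.61272771025233, 'cx': 327.44460420222305, 'cy': 237.2121843021061, 'dist_coeffs': array([-0.1430129,  0.       ,  0.       ,  0.       ,  0.       ]), 'rvec': array([ 2.10622548, -2.14478636,  0.19568145]), 'tvec': array([ -59.30249928,  503.62530493, 1260.26584354])}
{'clock': 0.1, 'joints': array([-1.32978343,  0.38378809,  0.04384465,  1.59943564, -0.01787648,
        1.16120401, -0.04988733]), 'joint_vel': array([ 0.00183235, -0.00218453, -0.000606  , -0.00180235,  0.00017514,
       -0.00034918, -0.00054148]), 'effort': array([ 2.99895175e-03, -4.34730220e+01,  1.02933906e+00, -2.50457400e+01,
        1.08426972e-02,  5.41965128e-03, -1.37604326e-05]), 'position': array([215.76414466, 612.2252739 , 229.98173354]), 'tool_rot': array([-3.13915479e+00,  1.54023801e-04,  2.80287412e+00]), 'wrist_force': array([0.18736842, 0.37630463, 0.02334712]), 'torque': array([-3.59499977e-02, -9.83564561e-03,  2.06421599e-07]), 'finger_force': 0.0, 'grip_width': 85.7160302061624}
```

View pics/scene0.png

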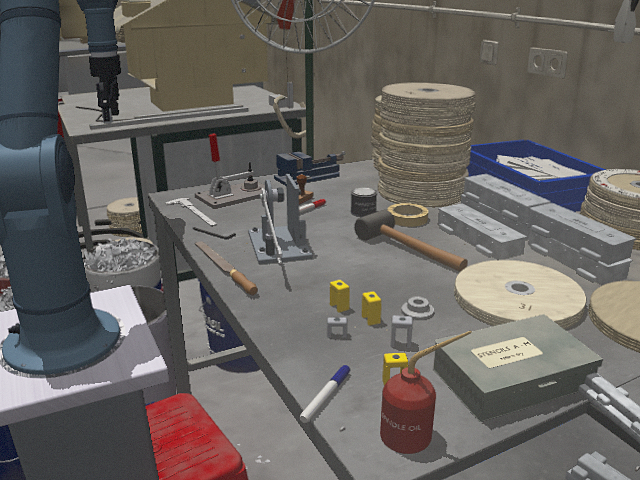

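View pics/top0.png

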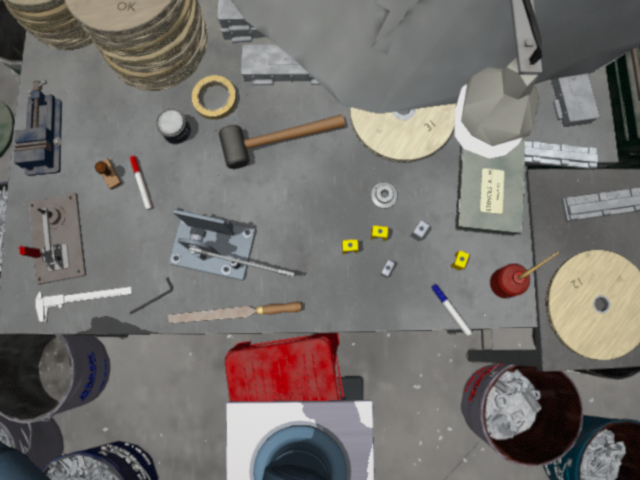

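The scene view shows the bracket at about (280,225), with the spanner pointing towards the camera. The big grey saddle is at (402,330) and the small one at (338,327). In the top view the bracket is at (212,245), the spanner tip at (297,273), the big weight at (422,229), the small weight at (388,268), and the yellow ones are decoys.

```bash
cat > h.py <<'E'
import numpy as np, cv2
from cell import *
def K(n):
    c=calibration(n); f=240/np.tan(np.radians(c['fovy'])/2)
    return np.array([[f,0,c['cx']],[0,f,c['cy']],[0,0,1]]),c['dist_coeffs'],c['rvec'],c['tvec']
def proj(n,p):
    k,d,r,t=K(n); return cv2.projectPoints(np.float64(p).reshape(-1,1,3),r,t,k,d)[0][:,0]
def ray(n,px):
    k,d,r,t=K(n); R=cv2.Rodrigues(r)[0]
    u=cv2.undistortPoints(np.float64(px).reshape(-1,1,2),k,d)[:,0]
    return -R.T@t, np.c_[u,np.ones(len(u))]@R
def onz(n,px,z):
    o,d=ray(n,px); return o+d*((z-o[2])/d[:,2])[:,None]
def tri(a,b): # pixel in scene, pixel in top
    o1,d1=ray("scene",a);o2,d2=ray("top",b);d1=d1[0]/np.linalg.norm(d1);d2=d2[0]/np.linalg.norm(d2)
    s=np.linalg.lstsq(np.c_[d1,-d2],o2-o1,rcond=None)[0]
    p,q=o1+s[0]*d1,o2+s[1]*d2; return (p+q)/2,np.linalg.norm(p-q)
E
python3 - <<'E'
from h import *
T=cv2.imread("pics/top0.png");S=cv2.imread("pics/scene0.png")
a=cv2.resize(T[195:285,155:315],None,fx=5,fy=5,interpolation=cv2.INTER_CUBIC)[:,:800]
b=cv2.resize(S[165:275,235:395][:, :160],None,fx=5,fy=5,interpolation=cv2.INTER_CUBIC)
cv2.imwrite("pics/c1.png",a);cv2.imwrite("pics/c2.png",b)
c=cv2.resize(T[210:285,370:440],None,fx=5.6,fy=5.6,interpolation=cv2.INTER_CUBIC)
d=cv2.resize(S[300:375,345:415],None,fx=5.6,fy=5.6,interpolation=cv2.INTER_CUBIC)
cv2.imwrite("pics/c3.png",np.hstack([c,d]))
print(onz("top",[[422,229],[388,268]],50),onz("scene",[[402,321]],50),onz("top",[[212,245]],12))
E
```

```text
[[ 516.23869831 -275.28241937   50.        ]
 [ 431.92421026 -197.6697356    50.        ]] [[ 512.26324945 -283.35390407   50.        ]] [[495.77202147 190.75323049  12.        ]]
```

View pics/c1.png

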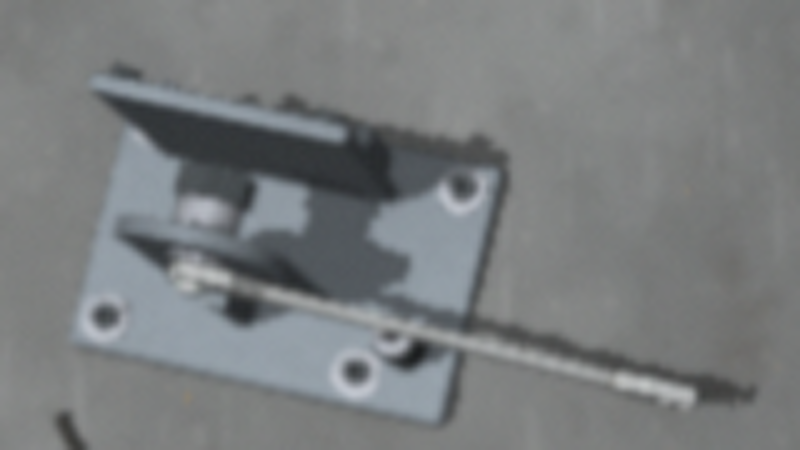

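View pics/c2.png

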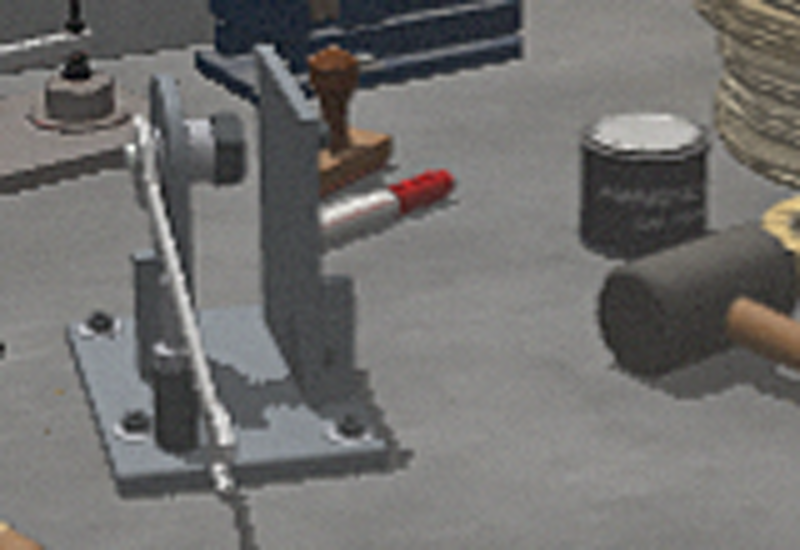

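View pics/c3.png

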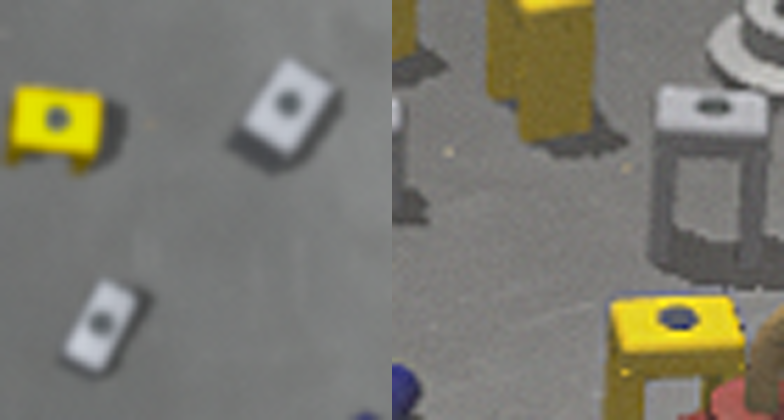

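The crops show the spanner from its nut at top px (193,249) to its jaw tip at (293,274), the dark bolt head in the gap at top (198,232) and scene (281,194), and the base plate corners. The big weight's top hole is at top (421,228) and scene (402,318).

```bash
cat > m.py <<'E'
from h import *
c1=lambda p:(np.float64(p)+.5)/5-.5+[155,195]
c2=lambda p:(np.float64(p)+.5)/5-.5+[235,165]
E
python3 - <<'E'
from m import *
np.set_printoptions(precision=1,suppress=True)
T=cv2.imread("pics/top0.png");S=cv2.imread("pics/scene0.png")
# weights, top face by brightness
for (x0,y0,x1,y1,z) in((405,212,440,248,50),(375,250,405,285,32)):
    g=cv2.resize(T[y0:y1,x0:x1],None,fx=8,fy=8,interpolation=cv2.INTER_CUBIC)
    m=((g.min(2)>135)*255).astype('uint8'); m=cv2.morphologyEx(m,cv2.MORPH_CLOSE,np.ones((25,25)))
    c=max(cv2.findContours(m,0,2)[0],key=cv2.contourArea)
    w=onz("top",(c[:,0]+.5)/8-.5+[x0,y0],z)
    r=cv2.minAreaRect(w[:,:2].astype('float32')); bx=cv2.boxPoints(r); e=bx[1]-bx[0],bx[2]-bx[1]
    l=max(e,key=np.linalg.norm); print("weight",r,"long axis deg",np.degrees(np.arctan2(l[1],l[0])))
print("tri weight",tri([402.1,318.3],[421,227.8]))
# base
B=onz("top",c1([[503,167],[440,424],[75,345],[130,118]]),12)
print(B); 
for i in range(4): e=B[(i+1)%4]-B[i];print(np.linalg.norm(e),np.degrees(np.arctan2(e[1],e[0])))
print("spanner nut/tip",tri(c2([225,435]),c1([690,397])))
print("head",tri(c2([229,115]),c1([215,185])), onz("top",c1([215,185]),137))
print("back plate top left/right front", tri(c2([310,122]),c1([350,140])), onz("top",c1([[92,82],[345,140]]),151))
print("base right corner scene",onz("scene",c2([[388,443],[120,485],[68,325]]),12))
E
```

```text
weight ((518.709228515625, -272.9139099121094), (23.569135665893555, 33.878910064697266), 56.00651168823242) long axis deg -33.993504
weight ((435.8107604980469, -198.1431427001953), (16.925701141357422, 33.675811767578125), 61.686702728271484) long axis deg -28.313309
tri weight (array([ 519.3, -273.5,   47.9]), np.float64(0.16328741865919325))
[[532.8  93.5  12. ]
 [417.2 121.2  12. ]
 [455.1 286.4  12. ]
 [558.8 264.   12. ]]
118.90135146125662 166.53202950699477
169.52492629810283 77.07476946674105
106.05503756723196 -12.172574273032893
172.5235740003806 -98.65369441103368
spanner nut/tip (array([420. ,   6.4,  74.8]), np.float64(0.641580302302945))
head (array([504.4, 196.8, 134. ]), np.float64(3.444851259543946)) [[502.1 196.7 137. ]]
back plate top left/right front (array([518.7, 139.4, 146.2]), np.float64(1.7458318583733752)) [[543.1 245.5 151. ]
 [516.9 140.9 151. ]]
base right corner scene [[531.5  90.3  12. ]
 [412.3 104.9  12. ]
 [454.  278.2  12. ]]
```

>>> send_rows(increments=[[[0.75,24,-33,0,-4.4],[0.75,24,-33,0,-4.4],[0.75,24,-33,0,-4.4],[0.75,24,-33,0,-4.4],[0.75,24,-33,0,-4.4],[0.75,24,-33,0,-4.4],[0.75,24,-33,0,-4.4],[0.75,24,-33,0,-4.4],[0.75,24,-33,0,-4.4],[0.75,24,-33,0,-4.4],[0.75,24,-33,0,-4.4],[0.75,0,-40,0,-4.4]]])

```text
clock: 1.1
position: [483.9, 208.6, 231.6]
tool_rot: [3.137, 0.001, 1.876]
wrist_force: [1.0, 0.4, 1.3]
grip_width: 64.3
finger_force: 0.0
```

Run:
```python
from m import *
np.set_printoptions(precision=2,suppress=True)
T=cv2.imread("pics/top0.png")
# shank ridge in top: for columns, brightest centroid near the line
cols=np.arange(218,276); P=[]
for x in cols:
    yc=(195+(272+(x-190)*0)/5); y0=249+(x-193)*(274-249)/100
    ys=np.arange(int(y0)-5,int(y0)+7); g=T[ys,x].min(1).astype(float)
    w=np.clip(g-150,0,None)
    if w.sum()>20: P.append([x,(w*ys).sum()/w.sum()])
P=np.array(P); f=np.polyfit(P[:,0],P[:,1],1); r=P[:,1]-np.polyval(f,P[:,0]); P=P[abs(r)<.8]; print(len(P),f,r.std())
yaw=np.radians(-13.5); o=np.array([506,202.])
for i in range(4):
    by=np.array([-np.sin(yaw),np.cos(yaw)])
    z=np.full(len(P),100.)
    for k in range(6):
        W=np.array([onz("top",p,zz)[0] for p,zz in zip(P,z)])
        s=-(W[:,:2]-o)@by; z=120+6.5/np.cos(.28)-s*np.tan(.28)
    l=np.polyfit(W[:,1],W[:,0],1); yaw=-np.arctan(l[0]); print(np.degrees(yaw),l)
    y=61; print("shank x at y=61",np.polyval(l,61), "bracket x-38 line at y=202:",np.polyval(l,202))
print("cams",ray("top",[[0,0]])[0],ray("scene",[[0,0]])[0])
o=get_obs();print(o['joints'],o['position'],o['tool_rot'])
```

```text
1 [  0.25 201.4 ] 1.5977794052443979
-59.01027783387 [  1.66 224.18]
shank x at y=61 325.74343767570804 bracket x-38 line at y=202: 560.5022228780549
-58.979329513503686 [  1.66 224.29]
shank x at y=61 325.72371224423523 bracket x-38 line at y=202: 560.1954696875739
-58.97923871644116 [  1.66 224.29]
shank x at y=61 325.7236549444691 bracket x-38 line at y=202: 560.1945710562915
-58.97923845027755 [  1.66 224.29]
shank x at y=61 325.7236547765047 bracket x-38 line at y=202: 560.1945684220442
cams [ 264.45  -65.76 1330.85] [  15.46 -971.97  569.93]
[-0.88  0.15  0.43  1.91 -0.07  1.09 -0.12] [483.94 208.59 231.62] [3.14 0.   1.88]<stdin>:19: RankWarning: Polyfit may be poorly conditioned
<stdin>:19: RankWarning: Polyfit may be poorly conditioned
<stdin>:19: RankWarning: Polyfit may be poorly conditioned
<stdin>:19: RankWarning: Polyfit may be poorly conditioned
```

>>> send_rows(increments=[[[0.75,3,-40,0,-4.3],[0.75,3,-40,0,-4.3],[0.75,3,-40,0,-4.3],[0.75,3,-40,0,-4.3],[0.75,3,-40,0,-4.3],[0.75,3,-40,0,-4.3],[0.75,3,-40,0,-4.3],[0.75,3,-40,-15,-4.3],[0.75,3,-40,-15,-4.3],[0.75,3,-40,-20,-4.3],[0.75,3,-40,-20,-4.3],[0.75,3,-40,-20,-4.3]]])

```text
clock: 2.1
position: [515.0, -260.6, 145.2]
tool_rot: [-3.141, -0.0, 0.978]
wrist_force: [1.5, 1.0, -0.4]
grip_width: 63.9
finger_force: 0.0
```

Run:
```python
from m import *
np.set_printoptions(precision=2,suppress=True)
T=cv2.imread("pics/top0.png")
P=[]
for x in range(222,276):
    y0=249+(x-193)*.25
    ys=np.arange(int(y0)-5,int(y0)+6); g=T[ys,x].min(1).astype(float)
    w=np.clip(g-np.percentile(g,70),0,None); w[abs(ys-y0)>3.5]=0
    if w.sum()>10: P.append([x,(w*ys).sum()/w.sum()])
P=np.array(P)
for k in range(3): f=np.polyfit(P[:,0],P[:,1],1); r=P[:,1]-np.polyval(f,P[:,0]); P=P[abs(r)<1.0] 
print(len(P),f,r.std())
yaw=np.radians(-13.5); o=np.array([506,202.])
for i in range(3):
    by=np.array([-np.sin(yaw),np.cos(yaw)])
    z=np.full(len(P),100.)
    for k in range(6):
        W=np.array([onz("top",p,zz)[0] for p,zz in zip(P,z)])
        s=-(W[:,:2]-o)@by; z=120+6.5/np.cos(.28)-s*np.tan(.28)
    l=np.polyfit(W[:,1],W[:,0],1); yaw=-np.arctan(l[0]); print(np.degrees(yaw),l)
print("shank x at y=61",np.polyval(l,61), "at y=202:",np.polyval(l,202))
o=get_obs();print(o['joints'],o['position'],o['tool_rot'])
```

```text
52 [  0.25 201.08] 0.1352204846422004
-13.233874252874411 [  0.24 418.84]
-13.233856557647869 [  0.24 418.84]
-13.233856557703955 [  0.24 418.84]
shank x at y=61 433.1830074111045 at y=202: 466.34217267639707
[-0.24  0.43  0.78  1.88 -0.36  0.98  0.11] [ 515.01 -260.64  145.17] [-3.14 -0.    0.98]
```

>>> send_rows(increments=[[[0.75,3,-3,-10,0],[0.75,0,0,-30,0],[0.75,0,0,-30,0],[0.75,0,0,-20,0],[0.75,0,0,0,0],[0.75,0,0,0,0]]])

```text
clock: 2.6
position: [516.9, -261.6, 55.0]
tool_rot: [-3.138, 0.001, 0.981]
wrist_force: [-0.6, -0.5, -0.2]
grip_width: 64.0
finger_force: 0.0
```

Run:
```python
from m import *
o=get_obs();print(o['position'],o['tool_rot'],o['joints'])
a=capture("top")[:,:,::-1];b=capture("scene")[:,:,::-1]
c=cv2.resize(a[195:270,385:460],None,fx=5,fy=5,interpolation=3);d=cv2.resize(b[270:345,360:435],None,fx=5,fy=5,interpolation=3)
cv2.imwrite("pics/g1.png",np.hstack([c,d]))
```

```text
[ 516.89652135 -261.58267785   55.02465425] [-3.13802729e+00  1.14201427e-03  9.81053598e-01] [-0.15630213  0.56763218  0.68859494  1.91750527 -0.48021199  0.83045981
  0.19980225]
```

View pics/g1.png

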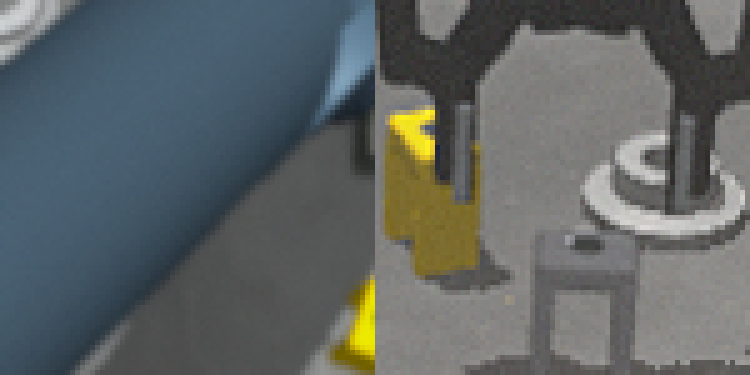

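The scene crop shows the fingers straddling the line of the big weight, above it and a little to the left, as the 11 mm y shortfall would give. I'll correct by (2,-11) and go down.

>>> send_rows(increments=[[[0.75,2,-11,0,0],[0.75,0,0,-16,0],[0.75,0,0,-16,0],[0.75,0,0,-14,0],[0.75,0,0,0,0],[0.75,0,0,0,0]]])

```text
clock: 3.2
position: [520.1, -273.6, 10.3]
tool_rot: [-3.141, 0.0, 0.981]
wrist_force: [1.2, -0.3, 0.3]
grip_width: 63.8
finger_force: 0.0
```

>>> send_rows(increments=[[[0.75,-1,0,-3,0],[0.2,0,0,0,0],[0.2,0,0,0,0],[0.2,0,0,0,0],[0.2,0,0,0,0],[0.2,0,0,0,0],[0.2,0,0,20,0],[0.2,0,0,20,0],[0.2,0,0,20,0],[0.2,0,0,20,0]]], grip_force=50)

```text
clock: 4.03
position: [518.4, -272.8, 87.4]
tool_rot: [-3.14, 0.0, 0.981]
wrist_force: [-0.1, 0.6, -1.2]
grip_width: 33.5
finger_force: 49.9
```

>>> send_rows(increments=[[[0.2,-8.5,33,12,2.05],[0.2,-8.5,33,12,2.05],[0.2,-8.5,33,12,2.05],[0.2,-8.5,33,12,2.05],[0.2,-8.5,33,0,2.05],[0.2,-8.5,33,0,2.05],[0.2,-8.5,33,0,2.05],[0.2,-8.5,33,0,2.05],[0.2,-8.5,33,0,2.05],[0.2,-8.5,36,0,2.05],[0.2,0,0,0,0],[0.2,0,0,0,0]]])

```text
clock: 5.03
position: [433.0, 62.2, 134.9]
tool_rot: [-3.14, -0.0, 1.345]
wrist_force: [-0.1, -0.9, -0.9]
grip_width: 33.7
finger_force: 50.3
```

Run:
```python
from m import *
o=get_obs();print(o['position'],o['tool_rot'],o['joints'])
b=capture("scene")[:,:,::-1]
cv2.imwrite("pics/g2.png",cv2.resize(b[150:280,220:350],None,fx=4.5,fy=4.5,interpolation=3))
print("hang px",(proj("scene",[[433.2,61,82.3]])[0]-[220,150])*4.5)
```

```text
[432.9717672   62.16009616 134.89582984] [-3.14042072e+00 -2.63364901e-04  1.34468000e+00] [-0.84943536  0.10727718  0.64890909  2.20126016 -0.08662902  0.85755774
 -0.37259246]
hang px [245.86263147 390.51217548]
```

View pics/g2.png

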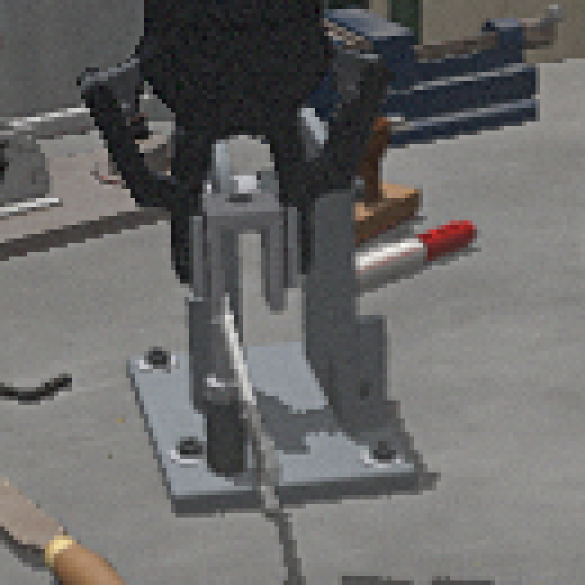

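The crop shows the weight held above the shank with its feet at crop (240–285, 285–310) and the slot centre near x=255. The shank lies below it at (245,390). I'll check the projection.

Run:
```python
from m import *
y=np.radians(-13.3);bx=np.array([np.cos(y),np.sin(y),0]);by=np.array([-np.sin(y),np.cos(y),0])
c=np.array([433,62.2,127.6])
pts=[c+bx*a-by*12+[0,0,h] for a in(-17,-10,10,17) for h in(0,38)]
print(np.round((proj("scene",pts)-[220,150])*4.5))
```

```text
[[207. 309.]
 [204. 228.]
 [223. 308.]
 [220. 226.]
 [268. 304.]
 [265. 222.]
 [284. 302.]
 [281. 221.]]
```

>>> send_rows(increments=[[[0.2,0,0,-25,0],[0.2,0,0,-25,0],[0.2,0,0,-18,0],[0.2,0,0,-6,0],[0.2,0,-1,0,0],[0.2,0,0,0,0]]])

```text
clock: 5.58
position: [434.6, 57.2, 61.5]
tool_rot: [3.141, 0.001, 1.336]
wrist_force: [0.3, 0.1, -1.5]
grip_width: 33.5
finger_force: 50.3
```

>>> send_rows(increments=[[[0.2,0,0,-3,0],[0.2,0,0,0,0]]])

```text
clock: 5.75
position: [435.3, 58.6, 59.1]
tool_rot: [3.14, -0.001, 1.338]
wrist_force: [1.1, -0.1, -1.4]
grip_width: 33.8
finger_force: 50.3
```

>>> send_rows(increments=[[[0.2,-2.5,2,-2,0],[0.2,0,0,-2,0],[0.2,0,0,-1,0]]])

```text
clock: 6.0
position: [432.7, 61.5, 55.0]
tool_rot: [-3.142, -0.002, 1.339]
wrist_force: [-4.6, -1.5, 20.7]
grip_width: 33.1
finger_force: 52.9
```

>>> send_rows(increments=[[[0.2,0,0,-1.5,0],[0.2,0,0,0,0]]])

```text
clock: 6.17
position: [432.7, 61.6, 54.6]
tool_rot: [-3.14, -0.003, 1.339]
wrist_force: [-8.1, -1.1, 26.0]
grip_width: 33.2
finger_force: 53.7
```

>>> send_rows(increments=[[[0.2,0,0,0.5,0],[0.45,0,0,0,0],[0.55,0,0,0,0],[0.55,0,0,0,0],[0.55,0,0,0,0],[0.55,0,0,15,0],[0.55,0,0,25,0],[0.55,0,0,35,0],[0.55,0,0,35,0],[0.55,0,0,30,0],[0.55,0,0,0,0]]])

```text
clock: 7.08
position: [436.4, 61.8, 198.0]
tool_rot: [3.132, -0.008, 1.338]
wrist_force: [0.7, 0.4, -0.2]
grip_width: 46.9
finger_force: 0.0
```

Run:
```python
from m import *
o=get_obs();print(o['position'],o['tool_rot'],o['joints'])
b=capture("scene")[:,:,::-1]
cv2.imwrite("pics/g3.png",cv2.resize(b[150:280,220:350],None,fx=4.5,fy=4.5,interpolation=3))
```

```text
[436.36657441  61.78285552 197.98971745] [ 3.13221907 -0.0080857   1.33837805] [-0.90065057 -0.01726807  0.67373876  2.14650963  0.00914925  0.9966102
 -0.4642996 ]
```

View pics/g3.png

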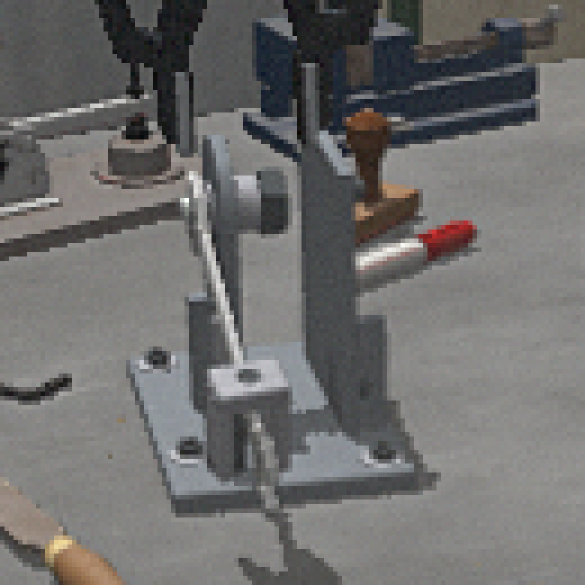

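The weight hangs over the shank, near the jaw. The hand can't be tilted directly in this interface, so I'll see how the arm behaves at its reach limit, where the pose is only approached.

>>> send_rows(increments=[[[0.55,-25,-3,20,7],[0.55,-25,-3,20,7],[0.55,-25,-3,0,7],[0.55,-25,-3,0,0],[0.55,-25,-3,0,0]]])

```text
clock: 7.55
position: [304.7, 45.6, 231.0]
tool_rot: [-3.139, 0.0, 1.706]
wrist_force: [-1.1, 1.5, 9.2]
grip_width: 47.1
finger_force: 0.0
```

```bash
python3 -c "
from cell import *
o=get_obs();print(o['position'],o['tool_rot'],o['joints'])"
```

```text
[304.66356113  45.59746958 231.01809434] [-3.13903759e+00  3.41518087e-04  1.70634738e+00] [-0.85368958 -0.41158473  0.45839296  2.34082243  0.19196819  1.18300513
 -0.36724589]
```

>>> send_rows(increments=[[[0.55,-15,-2,0,0],[0.55,-15,-2,0,0],[0.55,-15,-2,0,0],[0.55,-15,-2,0,0]]])

```text
clock: 7.88
position: [270.1, 40.1, 232.8]
tool_rot: [3.141, -0.002, 1.707]
wrist_force: [0.8, 0.6, 1.1]
grip_width: 47.2
finger_force: 0.0
```

```bash
python3 -c "
from cell import *
o=get_obs();print(o['position'],o['tool_rot'],o['joints'])"
```

```text
[270.1028312   40.06675166 232.76742116] [ 3.14051487e+00 -1.75207992e-03  1.70695365e+00] [-0.19476197 -0.40937336 -0.07888729  2.37549849 -0.03575826  1.17326156
 -0.11719127]
```

>>> send_rows(increments=[[[0.55,-20,-2,0,0],[0.55,-20,-2,0,0],[0.55,-20,-2,0,0],[0.55,-20,-2,0,0],[0.55,-20,-2,0,0],[0.55,-20,-2,0,0]]])

```text
clock: 8.38
position: [229.3, 42.2, 197.1]
tool_rot: [-3.076, 0.0, 1.708]
wrist_force: [0.6, -0.2, 0.2]
grip_width: 47.0
finger_force: 0.0
```

```bash
python3 -c "
from cell import *
o=get_obs();print(o['position'],o['tool_rot'],o['joints'])"
```

```text
[229.29926042  42.21655533 197.05840599] [-3.07615028e+00  8.17678058e-05  1.70836277e+00] [-0.05903376 -0.40975187 -0.22214457  2.45139111 -0.10462936  1.15819246
 -0.07768392]
```

>>> send_rows(increments=[[[0.55,20,3,10,0],[0.55,20,3,10,0],[0.55,20,3,10,0],[0.55,0,0,0,0]]])

```text
clock: 8.72
position: [294.4, 53.0, 229.9]
tool_rot: [-3.084, -0.001, 1.71]
wrist_force: [0.9, -1.3, 0.2]
grip_width: 47.1
finger_force: 0.0
```

>>> send_rows(increments=[[[0.55,-25,-3,15,0],[0.55,-25,-3,15,0],[0.55,-25,-3,15,0],[0.55,-25,-3,15,0],[0.55,-25,-3,15,0],[0.55,-25,-3,15,0],[0.55,-25,-3,15,0],[0.55,-25,-3,15,0]]])

```text
clock: 9.38
position: [184.7, 50.9, 263.0]
tool_rot: [-2.857, -0.031, 1.71]
wrist_force: [0.5, 0.0, -0.0]
grip_width: 46.8
finger_force: 0.0
```

```bash
python3 -c "
from cell import *
o=get_obs();print(o['position'],o['tool_rot'],o['joints'])"
```

```text
[184.65673968  50.94903579 262.95311391] [-2.85716337 -0.03090563  1.71024845] [-0.33564463 -0.41079712 -0.00394342  2.33975979 -0.08669153  1.48648956
 -0.1759515 ]
```

The tilt gained at the reach limit is kept afterwards: roll is now 0.284 off vertical, in the plane of the fingers. I'll move over the bracket and check the head position by projection.

>>> send_rows(increments=[[[0.7,26,12,0,5.7],[0.7,26,12,0,5.7],[0.7,26,12,0,5.7],[0.7,26,12,0,5.7],[0.7,26,12,0,5.7],[0.7,26,12,0,5.7],[0.7,26,12,0,5.7],[0.7,26,12,0,5.7],[0.7,26,12,0,5.7],[0.7,26,12,0,5.7],[0.7,26,12,0,5.7],[0.7,26,12,0,5.7]]])

```text
clock: 10.38
position: [498.0, 196.7, 262.4]
tool_rot: [-2.858, -0.031, 2.908]
wrist_force: [0.2, -0.1, 1.4]
grip_width: 59.9
finger_force: 0.0
```

Run:
```python
from m import *
o=get_obs();print(o['position'],o['tool_rot'],o['joints'])
y=np.radians(-13.3);bx=np.array([np.cos(y),np.sin(y),0]);by=np.array([-np.sin(y),np.cos(y),0]);ez=np.array([0,0,1.])
hx=[(0,17.3),(15,8.66),(15,-8.66),(0,-17.3),(-15,-8.66),(-15,8.66)]
for og in([505.5,202.7,120],[504.5,198.5,120]):
    pts=[np.array(og)+a*bx+b*by+c*ez for a in(-6,6) for b,c in hx]
    pl=[np.array(og)+24*bx+55*by*s+31*ez for s in(1,-1)]
    print(og);print(np.round(((proj("scene",pts)-[235,165]+.5)*5-.5).T));print(np.round(((proj("top",pts)-[155,195]+.5)*5-.5).T))
    print("plate c1",np.round((proj("top",pl)-[155,195])*5).T,"c2",np.round((proj("scene",pl)-[235,165])*5).T)
```

```text
[497.9929246  196.66758238 262.42630828] [-2.8582268  -0.0309444   2.90842788] [-0.50073021  0.2752098  -0.07045434  1.70234664  0.19564866  1.39571276
  0.71473957]
[505.5, 202.7, 120]
[[209. 204. 205. 211. 216. 215. 235. 230. 231. 237. 243. 242.]
 [105. 113. 149. 178. 171. 135. 103. 111. 147. 176. 169. 132.]]
[[197. 167. 176. 215. 245. 236. 204. 174. 183. 222. 252. 243.]
 [191. 188. 195. 207. 210. 203. 163. 160. 168. 179. 183. 175.]]
plate c1 [[ 77. 336.]
 [ 84. 140.]] c2 [[250. 296.]
 [ 33. 108.]]
[504.5, 198.5, 120]
[[210. 205. 207. 213. 218. 217. 237. 232. 233. 239. 245. 244.]
 [108. 116. 152. 182. 175. 138. 106. 114. 150. 179. 172. 136.]]
[[207. 177. 186. 225. 255. 246. 214. 184. 193. 232. 262. 254.]
 [193. 190. 198. 209. 213. 205. 165. 162. 170. 181. 185. 177.]]
plate c1 [[ 87. 346.]
 [ 86. 142.]] c2 [[251. 298.]
 [ 35. 111.]]
```

>>> send_rows(increments=[[[0.7,6,-4,-20,0],[0.7,0,0,-30,0],[0.7,0,0,-30,0],[0.7,0,0,-10,0],[0.7,0,0,0,0]]])

```text
clock: 10.8
position: [500.6, 190.1, 169.8]
tool_rot: [-2.854, -0.036, 2.903]
wrist_force: [-0.6, -0.2, -0.5]
grip_width: 59.9
finger_force: 0.0
```

Run:
```python
from m import *
o=get_obs();print(o['position'],o['tool_rot'],o['joints'])
a=capture("top")[:,:,::-1];b=capture("scene")[:,:,::-1]
c=cv2.resize(a[190:290,155:255],None,fx=4,fy=4,interpolation=3);d=cv2.resize(b[130:230,235:335],None,fx=4,fy=4,interpolation=3)
cv2.imwrite("pics/g4.png",np.hstack([c,d]))
```

```text
[500.58781774 190.06854811 169.77680137] [-2.85380551 -0.03615642  2.9025172 ] [-0.49267679  0.36941143 -0.06607997  1.78424055  0.21084187  1.2290642
  0.68495699]
```

View pics/g4.png

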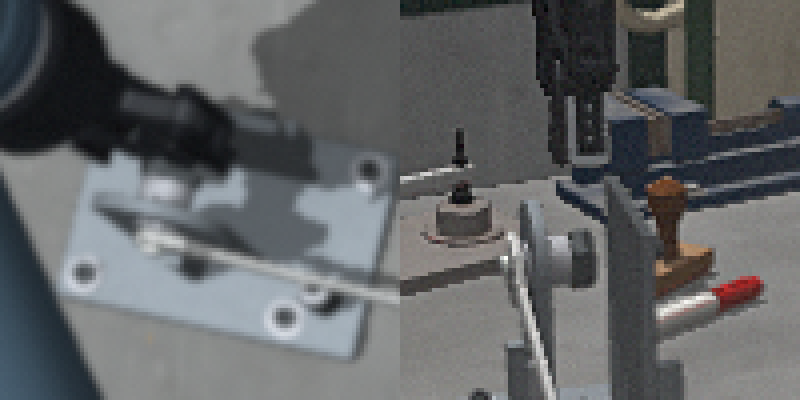

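The fingers are above the head in both views, and the hand leans towards the bracket's +y (left in the top view). I'll descend with a small correction.

>>> send_rows(increments=[[[0.7,3,3,-10,0],[0.7,0,0,-18,0],[0.7,0,0,-12,0],[0.7,0,0,0,0]]])

```text
clock: 11.23
position: [506.2, 192.9, 131.8]
tool_rot: [-2.859, -0.032, 2.9]
wrist_force: [-0.4, 0.0, -0.7]
grip_width: 59.8
finger_force: 0.0
```

>>> send_rows(increments=[[[0.7,-1.5,0,-10,0.4],[0.7,0,0,-10,0],[0.7,0,0,-8,0],[0.7,0,0,0,0]]])

```text
clock: 11.57
position: [504.6, 192.7, 103.7]
tool_rot: [-2.859, -0.033, 2.907]
wrist_force: [-0.2, -0.3, -0.3]
grip_width: 59.6
finger_force: 0.0
```

>>> send_rows(increments=[[[0.5,0,0,0,0],[0.45,0,0,0,0],[0.42,0,0,0,0],[0.42,0,0,0,0]]], grip_force=20)

```text
clock: 11.9
position: [506.4, 194.5, 106.0]
tool_rot: [-2.863, -0.029, 2.907]
wrist_force: [-0.4, 1.0, -0.1]
grip_width: 36.1
finger_force: 1.0
```

>>> send_rows(increments=[[[0.2,0,0,0,0],[0.2,0,0,0,0],[0.2,0,0,0,0]]])

```text
clock: 12.15
position: [506.7, 195.7, 106.0]
tool_rot: [-2.865, -0.028, 2.908]
wrist_force: [2.0, 5.2, -1.3]
grip_width: 32.0
finger_force: 20.0
```

>>> send_rows(increments=[[[0.2,0,0,-1,0],[0.2,0,0,-1,0],[0.2,0,0,0,0],[0.2,0,0,0,0]]], grip_force=70)

```text
clock: 12.48
position: [506.7, 195.7, 106.1]
tool_rot: [-2.864, -0.029, 2.908]
wrist_force: [-0.9, 4.7, 7.5]
grip_width: 30.3
finger_force: 68.4
```

Run:
```python
from m import *
o=get_obs();print(o['position'],o['tool_rot'],o['wrist_force'],o['torque'],o['grip_width'])
b=capture("scene")[:,:,::-1]
cv2.imwrite("pics/g5.png",cv2.resize(b[130:280,220:350],None,fx=4,fy=4,interpolation=3))
```

```text
[506.74644314 195.73483525 106.1436732 ] [-2.86430341 -0.02854312  2.90773262] [-0.922833    4.66158815  7.53181374] [ 1.0992671   0.24844867 -0.20364954] 30.286079728917155
```

View pics/g5.png

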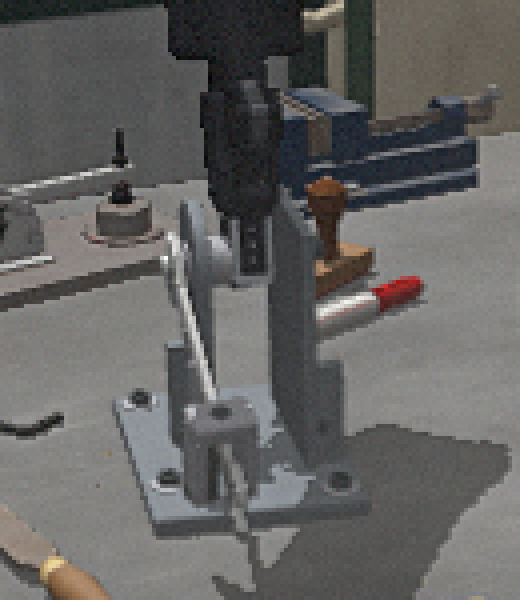

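The hand is closed on the head at 30.3 mm. The weight's hole is still at scene (275,233), so the spanner has hardly lifted and the pads seem to have yielded. I'll try a harder grip.

>>> send_rows(increments=[[[0.0,0,0,0,0],[0.0,0,0,0,0],[0.0,0,0,0,0],[0.0,0,0,0,0]]], grip_force=120)

```text
clock: 12.87
position: [506.8, 195.7, 106.4]
tool_rot: [-2.864, -0.029, 2.908]
wrist_force: [-0.8, 3.5, 9.5]
grip_width: 28.5
finger_force: 117.6
```

```bash
cat > w.py <<'E'
from m import *
np.set_printoptions(precision=3,suppress=True)
o=get_obs();print(o['clock'],o['position'],o['tool_rot'],o['wrist_force'],o['torque'],o['grip_width'],o['finger_force'])
b=capture("scene")[:,:,::-1]; a=cv2.imread("pics/scene0.png")
g=b[185:285,225:345].astype(int)
# dark hole of the weight: darkest blob ringed by bright top face; match template from reference
import os
if not os.path.exists("ref.png"): cv2.imwrite("ref.png",b[222:262,262:292])
t=cv2.imread("ref.png"); r=cv2.matchTemplate(b[150:290,235:320],t,cv2.TM_CCOEFF_NORMED)
_,v,_,l=cv2.minMaxLoc(r); print("weight shift px",l[0]+235-262,l[1]+150-222,"score",v)
E
python3 w.py
python3 - <<'E'
from h import *
# predicted image motion of the hang point for bolt angles
y=np.radians(-13.3);bx=np.array([np.cos(y),np.sin(y),0]);by=np.array([-np.sin(y),np.cos(y),0]);o=np.array([505,198,120.])
for a in(-.28,-.2,-.1,0,.05):
    d=-by*np.cos(a)+np.array([0,0,np.sin(a)]);u=by*np.sin(a)+np.array([0,0,np.cos(a)])
    print(a,proj("scene",[o-38*bx+159*d+6.5*u])[0])
E
```

```text
12.8667 [506.757 195.717 106.406] [-2.864 -0.029  2.908] [-0.768  3.496  9.543] [ 1.012  0.445 -0.168] 28.549707810092066 117.60860234498978
weight shift px 0 0 score 1.0
-0.28 [275.20527791 237.68269001]
-0.2 [275.20270014 232.47576551]
-0.1 [275.07804388 225.51067077]
0 [274.81792347 218.11759496]
0.05 [274.63747786 214.28980537]
```

The pads are jammed by friction across the corners: width falls linearly with force from about 33 mm. I'll ease the grip and slide the hand along its own axis, so the friction torques cancel and the head can align.

>>> send_rows(increments=[[[0.0,0,0,0,0],[0.0,-0.2,-0.9,-3,0],[0.0,-0.2,-0.9,-3,0],[0.0,-0.2,-0.9,-3,0],[0.0,0,0,0,0]]], grip_force=60)

```text
clock: 13.33
position: [506.9, 195.8, 106.0]
tool_rot: [-2.864, -0.028, 2.907]
wrist_force: [-12.2, 5.6, 45.9]
grip_width: 28.8
finger_force: 121.6
```

```bash
python3 w.py
```

```text
13.3333 [506.86  195.757 106.03 ] [-2.864 -0.028  2.907] [-12.228   5.603  45.949] [-0.87   3.366 -0.779] 28.80453980778004 121.57927639782429
weight shift px 0 0 score 0.9901604056358337
```

>>> send_rows(increments=[[[0.45,0,0,0,0],[0.45,-0.5,-0.7,-3,0],[0.45,-0.5,-0.7,-3,0],[0.45,0,0,0,0]]], grip_force=45)

```text
clock: 13.72
position: [503.8, 188.2, 87.5]
tool_rot: [-2.859, -0.031, 2.906]
wrist_force: [1.2, 2.3, -0.3]
grip_width: 38.7
finger_force: 1.0
```

>>> send_rows(increments=[[[0.0,0.3,1.2,3,0],[0.0,0.3,1.2,3,0],[0.0,0.3,1.2,3,0],[0.0,0.3,1.2,3,0],[0.0,0.3,1.2,3,0]]], grip_force=45)

```text
clock: 14.13
position: [504.1, 191.0, 89.0]
tool_rot: [-2.861, -0.032, 2.907]
wrist_force: [21.7, 1.5, -71.5]
grip_width: 31.2
finger_force: 50.2
```

```bash
python3 w.py
```

```text
14.1333 [504.113 191.05   89.046] [-2.861 -0.032  2.907] [ 21.666   1.476 -71.473] [ 4.248 -5.361  0.962] 31.163636173706422 50.15820611268282
weight shift px 0 0 score 0.9274789094924927
```

>>> send_rows(increments=[[[0.42,0,0,-2,0],[0.42,0,0,-2,0],[0.42,0,0,0,0],[0.42,0,0,0,0]]], grip_force=120)

```text
clock: 14.52
position: [505.8, 194.4, 100.1]
tool_rot: [-2.859, -0.03, 2.906]
wrist_force: [-0.4, 0.6, 1.0]
grip_width: 35.8
finger_force: 0.0
```

>>> send_rows(increments=[[[0.42,0.6,2.6,-1.5,0],[0.42,0.6,2.6,-1.5,0],[0.42,0.6,2.6,-1.5,0]]])

```text
clock: 14.77
position: [506.7, 195.3, 99.0]
tool_rot: [-2.845, -0.031, 2.902]
wrist_force: [-6.7, -12.8, 19.9]
grip_width: 36.1
finger_force: 9.8
```

```bash
rm ref.png; python3 w.py
```

```text
14.7667 [506.749 195.343  98.975] [-2.845 -0.031  2.902] [ -6.663 -12.783  19.922] [-3.538  1.783 -0.139] 36.1039942166962 9.751561470329762
weight shift px 0 0 score 0.9999997615814209
```

>>> send_rows(increments=[[[0.42,0.5,2.2,2,0],[0.42,0.5,2.2,2.5,0],[0.42,0.5,2.2,2.5,0],[0.42,0.4,1.8,2.5,0],[0.42,0.4,1.2,2.5,0]]])

```text
clock: 15.23
position: [506.0, 197.1, 104.8]
tool_rot: [-2.834, -0.037, 2.897]
wrist_force: [-3.7, -18.1, -7.1]
grip_width: 35.9
finger_force: 7.9
```

```bash
python3 w.py
```

```text
15.2333 [506.037 197.114 104.83 ] [-2.834 -0.037  2.897] [ -3.729 -18.118  -7.104] [-2.676  0.422  0.229] 35.85214218661067 7.865967694669962
weight shift px 0 0 score 0.9860185980796814
```

>>> send_rows(increments=[[[0.42,1,4,-2,0],[0.42,1,4,-2,0],[0.42,1,4,-2,0],[0.42,1,4,-2,0],[0.42,1,4,0,0]]])

```text
clock: 15.7
position: [506.0, 197.0, 103.8]
tool_rot: [-2.791, -0.045, 2.883]
wrist_force: [-22.6, -45.6, 33.2]
grip_width: 36.0
finger_force: 29.0
```

```bash
python3 w.py
```

```text
15.7 [506.034 197.031 103.823] [-2.791 -0.045  2.883] [-22.641 -45.567  33.208] [-10.887   5.117  -0.283] 36.013293853250346 29.045320451259613
weight shift px 0 0 score 0.9587969779968262
```

>>> send_rows(increments=[[[0.42,0,0,3,0],[0.42,0,0,3,0],[0.42,0,0,3,0],[0.42,0,0,3,0]]])

```text
clock: 16.08
position: [506.1, 198.0, 106.3]
tool_rot: [-2.801, -0.045, 2.884]
wrist_force: [-9.5, -37.3, -10.1]
grip_width: 35.8
finger_force: 16.5
```

```bash
python3 w.py
```

```text
16.0833 [506.101 198.037 106.345] [-2.801 -0.045  2.884] [ -9.51  -37.328 -10.074] [-5.958  1.276  0.527] 35.76631794727399 16.51334971189499
weight shift px 0 0 score 0.6752498745918274
```

```bash
cat > w2.py <<'E'
from m import *
import sys
np.set_printoptions(precision=3,suppress=True)
o=get_obs();print(o['clock'],o['position'],o['tool_rot'],o['wrist_force'],o['grip_width'],o['finger_force'])
b=capture("scene")[:,:,::-1]; cv2.imwrite("cur.png",b)
t=cv2.imread("ref.png"); gx=lambda i: cv2.cvtColor(i,6)
r=cv2.matchTemplate(gx(b)[190:290,250:305],gx(t),cv2.TM_CCOEFF_NORMED)
for dy in range(-24,7,2):
    y=222-190+dy
    if 0<=y<r.shape[0]: print(dy,r[y,6:19].max().round(2),end="; ")
_,v,_,l=cv2.minMaxLoc(r);print("\nbest",l[0]+250-262,l[1]+190-222,v)
# brightest compact blob (top face of the weight)
g=gx(b)[195:262,255:300]; n,_,st,c=cv2.connectedComponentsWithStats((g>np.percentile(g,93)).astype('uint8'))
for i in range(1,n):
    if st[i,4]>25: print("bright",c[i]+[255,195],st[i,2:])
E
python3 w2.py
python3 - <<'E'
import cv2,numpy as np
b=cv2.resize(cv2.imread("pics/g3.png"),(130,130),interpolation=cv2.INTER_AREA)
g=cv2.cvtColor(b,6)[45:112,35:80]; n,_,st,c=cv2.connectedComponentsWithStats((g>np.percentile(g,93)).astype('uint8'))
for i in range(1,n):
    if st[i,4]>25: print("g3 bright",c[i]+[255,195],st[i,2:])
E
```

```text
16.1333 [506.32  198.73  107.147] [-2.802 -0.045  2.884] [-11.717 -36.372   2.944] 36.15736560378199 18.50815549492836
-24 0.12; -22 0.19; -20 0.31; -18 0.36; -16 0.37; -14 0.43; -12 0.45; -10 0.34; -8 0.27; -6 0.27; -4 0.28; -2 0.42; 0 0.59; 2 0.33; 4 0.11; 6 0.09; 
best 0 0 0.5932485461235046
bright [267.051 204.538] [ 8 20 39]
bright [259.854 238.188] [10 18 48]
bright [261.513 251.795] [16 14 39]
g3 bright [272.18709677 225.21290323] [ 20  43 155]
```

>>> send_rows(increments=[[[0.42,0,0,0,0],[0.42,0,0,0,0]]])

```text
clock: 16.35
position: [506.6, 199.8, 108.5]
tool_rot: [-2.802, -0.045, 2.885]
wrist_force: [-13.0, -37.3, 3.9]
grip_width: 35.7
finger_force: 18.8
```

```bash
python3 w2.py
python3 - <<'E'
from m import *
# thin bright ridge per row (spanner) : reference g3 vs now; print x of brightest pixel and contrast
a=cv2.cvtColor(cv2.resize(cv2.imread("pics/g3.png"),(130,130),interpolation=cv2.INTER_AREA),6)
b=cv2.cvtColor(cv2.imread("cur.png"),6)[150:280,220:350]
for y in range(190,262,4):
    for g in(a,b):
        r=g[y-150,35:70].astype(int); k=r.argmax(); print(y,k+255,r[k],np.sort(r)[17],end=" | ")
    print()
E
```

```text
16.35 [506.565 199.788 108.493] [-2.802 -0.045  2.885] [-13.023 -37.254   3.868] 35.69268012328695 18.792597900610417
-24 0.2; -22 0.27; -20 0.32; -18 0.3; -16 0.3; -14 0.29; -12 0.27; -10 0.21; -8 0.15; -6 0.18; -4 0.24; -2 0.41; 0 0.59; 2 0.36; 4 0.17; 6 0.13; 
best 0 0 0.5859870910644531
bright [266.741 201.63 ] [ 7 14 27]
bright [258.98  235.551] [10 16 49]
bright [262.559 253.265] [16 11 34]
190 263 209 109 | 190 263 223 101 | 
194 261 248 109 | 194 261 253 97 | 
198 264 160 77 | 198 265 203 84 | 
202 265 211 126 | 202 267 211 112 | 
206 266 203 131 | 206 269 210 132 | 
210 267 196 131 | 210 285 145 125 | 
214 268 202 137 | 214 285 147 117 | 
218 269 186 135 | 218 285 140 84 | 
222 271 193 136 | 222 285 144 86 | 
226 272 189 134 | 226 285 152 91 | 
230 273 194 148 | 230 258 189 91 | 
234 268 193 148 | 234 286 158 102 | 
238 256 152 105 | 238 258 155 91 | 
242 263 153 89 | 242 263 156 90 | 
246 255 152 93 | 246 255 154 92 | 
250 258 193 87 | 250 258 196 94 | 
254 258 154 105 | 254 283 155 106 | 
258 278 157 133 | 258 259 154 129 |
```

The spanner ridge in the scene view has steepened from 0.29 to 0.5 px per row, and the weight has gone up by about 22 px, so the loaded spanner has come up to about level. Now I'll close on the flats.

>>> send_rows(increments=[[[0.38,0,0,0,0],[0.34,0,0,0,0],[0.3,0,0,0,0],[0.2,0,0,0,0],[0.0,0,0,0,0],[0.0,0,0,0,0],[0.0,0,0,0,0]]], grip_force=100)

```text
clock: 16.98
position: [505.9, 197.0, 110.1]
tool_rot: [-2.796, -0.046, 2.883]
wrist_force: [-14.5, -40.0, 11.1]
grip_width: 27.3
finger_force: 98.8
```

```bash
cat > s.py <<'E'
from m import *
np.set_printoptions(precision=3,suppress=True)
o=get_obs();print(o['clock'],o['position'],o['tool_rot'],o['wrist_force'],o['torque'],o['grip_width'],o['finger_force'])
b=cv2.cvtColor(capture("scene")[:,:,::-1],6); cv2.imwrite("cur.png",b)
P=[]
for y in range(196,232):
    r=b[y,258:280].astype(int); k=r.argmax()
    w=np.clip(r[max(k-2,0):k+3]-r[k]+60,0,None); P.append((y,round(float((w*np.arange(max(k-2,0),max(k-2,0)+len(w))).sum()/w.sum()+258),1),int(r[k])))
print(P)
yw=np.radians(-13.3);bx=np.array([np.cos(yw),np.sin(yw),0]);by=np.array([-np.sin(yw),np.cos(yw),0]);c=np.array([505,198,120.])
for a in(-.28,-.1,-.05,0,.05,.1):
    d=-by*np.cos(a)+np.array([0,0,np.sin(a)]);u=by*np.sin(a)+np.array([0,0,np.cos(a)])
    print(a,proj("scene",[c-38*bx+s*d+6.5*u for s in(50,120)]).ravel())
E
python3 s.py
```

```text
16.9833 [505.943 196.968 110.12 ] [-2.796 -0.046  2.883] [-14.526 -40.01   11.101] [-8.199  3.051  0.23 ] 27.266196708756524 98.82305471292966
[(196, 264.4, 213), (197, 264.4, 198), (198, 265.0, 203), (199, 265.4, 195), (200, 265.7, 204), (201, 266.4, 201), (202, 266.8, 213), (203, 267.5, 210), (204, 267.7, 205), (205, 268.5, 211), (206, 268.7, 203), (207, 269.4, 209), (208, 268.9, 160), (209, 274.7, 142), (210, 275.9, 142), (211, 262.7, 137), (212, 262.9, 139), (213, 263.7, 137), (214, 262.7, 138), (215, 262.7, 152), (216, 262.1, 141), (217, 259.2, 138), (218, 259.4, 139), (219, 259.0, 138), (220, 276.6, 144), (221, 259.4, 134), (222, 259.0, 137), (223, 259.5, 140), (224, 259.5, 141), (225, 259.5, 136), (226, 274.1, 143), (227, 259.5, 139), (228, 259.0, 150), (229, 258.6, 192), (230, 258.6, 189), (231, 259.6, 157)]
-0.28 [266.578 205.788 271.983 225.788]
-0.1 [266.454 201.927 271.84  216.662]
-0.05 [266.398 200.803 271.744 213.95 ]
0 [266.334 199.662 271.625 211.175]
0.05 [266.261 198.507 271.482 208.346]
0.1 [266.179 197.342 271.315 205.472]
```

```bash
cat > ang.py <<'E'
from m import *
yw=np.radians(-13.3);bx=np.array([np.cos(yw),np.sin(yw),0]);by=np.array([-np.sin(yw),np.cos(yw),0]);c=np.array([505,198,120.])
def pr(a,S):
    d=-by*np.cos(a)+np.array([0,0,np.sin(a)]);u=by*np.sin(a)+np.array([0,0,np.cos(a)])
    return proj("scene",[c-38*bx+s*d+6.5*u for s in S])
def ridge(b,y0,y1):
    P=[]
    for y in range(y0,y1):
        r=b[y,259:276].astype(float); k=min(max(r.argmax(),2),14); w=np.clip(r[k-2:k+3]-r[k]+70,0,None)
        P.append(((w*np.arange(k-2,k+3)).sum()/w.sum()+259,y))
    P=np.array(P); f=np.polyfit(P[:,1],P[:,0],1); return f, (P[:,0]-np.polyval(f,P[:,1])).std()
A=np.linspace(-.4,.2,61)
def angle(b,y0,y1):
    f,s=ridge(b,y0,y1)
    sl=[]; off=[]
    for a in A:
        q=pr(a,[45,75]); sl.append((q[1,0]-q[0,0])/(q[1,1]-q[0,1])); 
    return f,s,np.interp(f[0],sl,A)
if __name__=="__main__":
    r=cv2.cvtColor(cv2.imread("pics/scene0.png"),6); n=cv2.imread("cur.png",0)
    print("ref",angle(r,202,214),angle(r,202,230)); print("now",angle(n,198,208),angle(n,199,207))
E
python3 ang.py
```

```text
ref (array([  0.27508173, 209.58554511]), np.float64(0.15208759340606962), np.float64(-0.26712107710087296)) (array([  0.27317262, 209.97754953]), np.float64(0.1506271256849237), np.float64(-0.27189436868471023))
now (array([  0.49244929, 167.35161394]), np.float64(0.12395965702522163), np.float64(0.025131821003148067)) (array([  0.48539524, 168.76722208]), np.float64(0.13360934235993277), np.float64(0.02014027539632184))
```

>>> send_rows(increments=[[[0.0,0,0,0,0],[0.0,0,0,0,0],[0.0,0,0,0,0],[0.0,0,0,0,0],[0.0,0,0,0,0],[0.0,0,0,0,0],[0.0,0,0,0,0],[0.0,0,0,0,0],[0.0,0,0,0,0],[0.0,0,0,0,0]]])

```text
clock: 17.87
position: [506.0, 197.0, 110.1]
tool_rot: [-2.796, -0.045, 2.883]
wrist_force: [-15.1, -40.7, 11.6]
grip_width: 27.6
finger_force: 98.8
```

```bash
python3 s.py | head -1
python3 - <<'E'
from ang import *
n=cv2.imread("cur.png",0); print(angle(n,198,208),angle(n,199,207))
g=n[204:246,262:288]; print(g[::2,::2])
a=.01;d=-by*np.cos(a)+np.array([0,0,np.sin(a)])
for s in(140,150,160,168): print(s,proj("scene",[c-38*bx+s*d+[0,0,h] for h in(6.5,18.5,-31.5)]).round(1).tolist())
E
```

```text
17.8667 [505.969 196.995 110.13 ] [-2.796 -0.045  2.883] [-15.105 -40.697  11.556] [-8.159  3.006  0.186] 27.561074180293303 98.82826223092707
(array([  0.49186294, 167.47657045]), np.float64(0.12362018859279668), np.float64(0.024716912104066797)) (array([  0.48248125, 169.35741497]), np.float64(0.12793104403772698), np.float64(0.017954241245977963))
[[ 99  81 114 205  59  78 137 132 140 138 137 139 130]
 [127 140  92 173 115  81 135 131 138 135 131 137 133]
 [132 133  69 118 104  65 135 129 134 135 138 138 132]
 [132 128  60  95 112  88 142 142 127 131 144 138 133]
 [131 138  92 113 117  73  53  65 115 110 119 143 133]
 [137 134  90 116 114 117 120 118 114 115 115 115 133]
 [136 121  73 105 101 100  93  91  81  83  81 117 138]
 [ 66  75  73  88  87  87  87  85  81  83  93 111 127]
 [ 61  69  75  87  86  71  90 111 109  77  89 100 133]
 [ 65  73  75  85  87  72  78  81 128  88  86 103 138]
 [ 65  68  71  84  89  71 109  74 134 116  89 102 137]
 [ 55  71  72  80  89  67 140  72  83 127  81  99 151]
 [ 65  68  74  78  92  68 143  71  92  94  88  97 156]
 [ 82  69  74  81  90  63 141  86 120  92  87  97 155]
 [ 83  71  75  76  88  80 134 104 115 111  91  99 153]
 [100  73  88  76  89 109 118 139 101 114  87  84 154]
 [102  68  90  78  88  68  74 142  91 127  83 110 153]
 [107  66  90  73  89  67  69  89  79  76 136 148 147]
 [146  65  51  55  49  54  75  94  94  90  81 105 128]
 [150 152  48  56  52  51  69  92  91  93  89  90  84]
 [147 149  41  50  57  53  62  94  96  94  91  88  90]]
140 [[273.2, 214.0], [273.0, 208.4], [273.9, 231.4]]
150 [[274.0, 215.8], [273.8, 210.2], [274.7, 233.3]]
160 [[274.9, 217.5], [274.7, 211.9], [275.5, 235.2]]
168 [[275.6, 219.0], [275.3, 213.3], [276.2, 236.7]]
```

>>> send_rows(increments=[[[0.0,-0.8,-2.5,0,0],[0.0,-0.8,-2.5,0,0],[0.0,0,0,0,0],[0.0,0,0,0,0],[0.0,0,0,0,0],[0.0,0,0,0,0]]])

```text
clock: 18.42
position: [506.0, 197.0, 110.1]
tool_rot: [-2.806, -0.043, 2.886]
wrist_force: [-11.0, -35.6, 6.7]
grip_width: 27.6
finger_force: 99.1
```

```bash
python3 s.py | head -1
python3 - <<'E'
from ang import *
n=cv2.imread("cur.png",0); print(angle(n,198,208),angle(n,199,207))
E
```

```text
18.4167 [505.991 196.994 110.078] [-2.806 -0.043  2.886] [-10.979 -35.606   6.715] [-6.832  2.356  0.162] 27.630308581605153 99.05932051440686
(array([  0.46192647, 173.40984311]), np.float64(0.15183789324244618), np.float64(0.002001065302829766)) (array([  0.4844717 , 168.88506925]), np.float64(0.12298931738299043), np.float64(0.01945363568127398))
```

Level, gripped and steady, so I'm handing the job in.

```bash
python3 -c "
from cell import *
print(job_done())"
```

```text
the job is handed in; nothing more can be done
None
```

The big weight hangs about 160 mm out on the spanner shank, and the loaded spanner is level to within about 0.02 rad with the bolt head still gripped at about 99 N. I handed the job in at 18.4 s. The tilt came from the reach limit, and the push that turned the head left the hand pressing sideways at about 37 N (briefly about 51 N, against the 40 N limit for arm and gripper body).

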